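# Tip the steel ring gauge toward the assembly nest

## Task

Pick up the plain steel ring gauge and lower it onto the half of the tipping tray that is nearer the assembly nest, so that its weight tips the tray down toward the nest and not toward the reject box. Keep hold of it until it is down at the tray instead of dropping it, then let go and move clear, leaving it lying flat on the tipped tray. Leave the toothed white ring and the black tape roll where they are.

Things in the scene. Friction and masses are not known exactly. Their poses are not given: they have to be found in the camera images.
- gauge_center (a point): centre (half-way up) of the ring gauge: a plain, smooth, thick-walled steel ring lying flat on the bench, 60 mm outer diameter, 16 mm high, about 0.19 kg, loose; axis z upward. Its bore counts as solid: grip it across the outside.
- gauge: the same steel ring gauge; origin at the centre of its underside, axis z upward.
- tray_mid (a point): middle of the upper face of the tipping tray: bare aluminium, 200 mm along this point's y, 110 mm along its x, 55 mm above the bench, on a pivot under its middle; z up from the face; the frame tips with it. A 3 mm high ridge at y = 0 parts it into two halves, centred at y = +50 and y = -50 mm. Side rails 3 mm high (inner width 104 mm), end lips 8 mm high (inner faces at y = +-97 mm). Its foot is fixed.
- rocker (a joint): tilt of the tray in rad: 0 is level, where a light spring holds it when empty; positive when the tray's +y end is down, negative when its -y end is down; stops at +-0.18. The steel ring's weight on one half takes that end fully down (about 10 mm at the ring).
- nest_center (a point): middle, 12 mm above the bench, of the assembly nest: a square aluminium plate with a round seat, 70 x 70 mm, 22 mm high over its corner pins, fixed to the bench beyond one end of the tray. Beyond the other end stands the reject box, an open grey box 80 x 80 mm, 22 mm high, holding a white cap. Which end is which varies.
- toothed_center (a point): centre of a white moulded ring with a toothed upper edge, 64 mm diameter, 18 mm high, loose on the bench; a bystander, leave it.
- tape_center (a point): centre of a roll of black tape, 62 mm diameter, 19 mm high, loose on the bench; a bystander, leave it.
Not all that is in view belongs to the job. What is shaped like the gauge but blue or red is not meant.

How it is judged:
By the outcome, as a careful person would: the job done as asked, in the order asked, and still so for the second after the job is handed in, with the robot touching nothing.
It also fails if it takes over 38 s, if anything falls off the work surface, if the arm or the gripper's body presses on something with over 40 N, if the wrist force passes 120 N, or if a joint passes its speed limit or range.

## Robot

A 6-joint arm with a two-finger parallel gripper is mounted at the origin on a cart in front of the work surface, level with it; the furniture and walls round the work are solid. World frame = base frame: x ahead of the robot, y to its left, z up, the work surface at z = 0. Lengths are in mm, angles in rad, forces in N, time in s.
With the tool pointing down it reaches from about 275 to 875 mm from the base axis. Payload 12.5 kg.
Tool frame: the origin (TCP) lies on the centre line of the jaws, within the pads' length; the fingertips stand 8 mm ahead of it and the grasp point (between the pads) lies 11 mm behind it; z points along the fingers, y is the line along which they close (so a half turn about z gives the same grasp; the last joint's range is limited). The gripper opens to 85 mm and grips with 20 to 120 N. Pads are 22 mm wide; open, the fingers measure 114 mm over their backs; the gripper's body (76 mm by 85 mm) begins 54 mm behind the grasp point. The pads swing forward as they close: fully open they stand 13 mm farther back than shut.
Start: joints at [-1.271, 0.351, 1.652, -0, 1.139, -0.085], TCP at [206.473, -509.758, 239.29] pointing down, gripper open.
Joint ranges: [-2.75, 2.75], [-0.79, 2.1], [0.01, 2.65], [-1.57, 4.71], [0.07, 3.14], [-2.87, 2.87]. Speed limits (rad/s): [2.22, 2.22, 2.79, 3.14, 3.14, 3.14].

## Interface

Orientations are given as a unit quaternion [x, y, z, w].
In Python, from rig import manip, read_camera gives the robot as it stands.
- The arm moves only by the shell command python3 -m jog 'ROWS' [FORCE]. ROWS is JSON, a list of rows, each an object of numbers: "tx", "ty", "tz": the shift along the tool's x, y, z scaled (see below); "ax", "ay", "az": the turn, a rotation vector about the tool's x, y, z scaled (see below); "hand": the closure, from 0 (fully open) to 1 (shut). A call has exactly 10 rows; each row is the pose to reach, as a shift and turn from the pose commanded when the call began, along the tool's axes at that moment, turning the shorter way round; what a row does not reach only later rows make up. The controller multiplies each number of a shift by 1 m and each number of a turn by 360 degrees. A row lasts 1/8 s, in which the tool goes at most 62.5 mm and 10.7 degrees, less where a joint would pass 70% of its speed; a pose out of reach is approached as far as the arm can. A call with a number of a shift or a turn outside -1 to 1 is refused whole. A call with a gripper value outside its range is refused whole. The fingers move at their own pace and stop on an object; FORCE is the grip in N (left out, the last holds). Time passes only in rows, so rows that repeat a pose let the fingers close, or fill a call up. It gives the time, the measured TCP pose, the force, the opening and the grip force at its end, in the units of the state.
- manip.get_obs(): the state, without advancing time (a new reading comes with each control period).
- read_camera(name): name is "scene" or "top"; returns a dict with "img" (420x560x3 uint8, red, green, blue), "camera_matrix" (3x3 intrinsics, pixels), "k1" (the pictures are not rectified: a ray, as slopes to the right and down, at radius r is drawn at 1 + k1 r^2 times it, then the intrinsics apply), "world_to_cam" (4x4, takes a point from world to camera coordinates). Camera axes: x right, y up, looking along -z (the intrinsics and any distortion apply to the point x, -y, -z); pixel columns grow to the right and rows downward; lengths in mm; the calibration is good to about 2 mm. A picture is of the moment at which its call begins. There is no depth.
- manip.job_done(): hands the job in; it is judged then, once.
The state is a dict: "t": time; "joint_positions": joint angles; "dq": joint speeds; "tau": joint torques, N m; "tcp_pos": TCP position; "tool_rot": TCP orientation; "ft_force": force on the tool from outside, world axes, zero at the start; "ft_torque": the same for the moment, N m; "finger_gap": opening from 0.0 (shut) to 1.0 (fully open); "gripper_force": force on a finger pad.
Only numpy, scipy, OpenCV 4.12 (cv2) and the standard library are available. Lean on these libraries where they do the work, as an engineer would, in place of code of your own. Each camera call takes 0.05 s, during which the arm holds its last target. There are 200 camera calls.

## Working session

There is one attempt and no reset: what is moved stays moved. The work goes in short steps, Python scripts to look and compute and a shell command to move; the robot and the scene stay as the last step left them, time stands still between calls to the robot, and variables do not carry over. Pictures are saved under pics/ and viewed, at most 10 in all, crops included, and the job is handed in when it is done.

```bash
mkdir -p pics
cat > h.py <<'E'
import numpy as np,cv2
from rig import manip,read_camera
from scipy.spatial.transform import Rotation as R
def snap(n,f):
    c=read_camera(n); cv2.imwrite('pics/'+f,c['img'][:,:,::-1]); np.savez(f'pics/{f}.npz',K=c['camera_matrix'],k1=c['k1'],T=c['world_to_cam']); return c
def px2w(f,uv,z):
    d=np.load(f'pics/{f}.npz');K,k1,T=d['K'],float(d['k1']),d['T']
    n=cv2.undistortPoints(np.array([[uv]],float),K,np.array([k1,0,0,0,0.]))[0,0]
    r=T[:3,:3].T@np.array([n[0],-n[1],-1]); o=-T[:3,:3].T@T[:3,3]
    return o+r*(z-o[2])/r[2]
def w2px(f,p):
    d=np.load(f'pics/{f}.npz');K,k1,T=d['K'],float(d['k1']),d['T']
    c=T[:3,:3]@np.array(p,float)+T[:3,3]; c=c*[1,-1,-1]
    return cv2.projectPoints(c.reshape(1,1,3),np.zeros(3),np.zeros(3),K,np.array([k1,0,0,0,0.]))[0].ravel()
def rel(p,rotz=0):
    o=manip.get_obs(); return R.from_quat(o['tool_rot']).inv().apply(np.array(p)-np.array(o['tcp_pos']))/1000
E
python3 - <<'E'
from h import *
for n in('scene','top'):
    c=snap(n,n+'1.png'); T=c['world_to_cam']; print(n,-T[:3,:3].T@T[:3,3])
o=manip.get_obs();print(o); print(R.from_quat(o['tool_rot']).as_matrix().round(3))
E
```

```text
scene [-199.0785039   562.34819599  768.32961367]
top [ 325.96452819   92.61030353 1161.04819566]
{'t': 0.1, 'joint_positions': array([-1.27062079e+00,  3.51238545e-01,  1.65236850e+00,  1.00436147e-05,
        1.13911299e+00, -8.46013256e-02]), 'dq': array([-2.75582875e-04, -3.16202553e-03, -7.90136770e-04,  8.83075036e-04,
        1.04977725e-03,  2.51905247e-05]), 'tau': array([ 1.83668385e-04, -5.06830251e+01, -2.91875356e+01, -1.17474133e-04,
        2.65961324e-03,  4.24015036e-07]), 'tcp_pos': array([ 206.38052   , -509.48919394,  238.77828261]), 'tool_rot': array([ 9.81550604e-01,  1.91201708e-01, -5.61078369e-05, -5.60912709e-04]), 'ft_force': array([-1.001264  , -0.73068673,  0.07613125]), 'ft_torque': array([ 0.0088724 , -0.01069549, -0.07010562]), 'gripper_force': 0.0, 'finger_gap': 1.0001751680486697}
[[ 0.927  0.375 -0.   ]
 [ 0.375 -0.927  0.001]
 [ 0.    -0.001 -1.   ]]
```

View pics/top1.png

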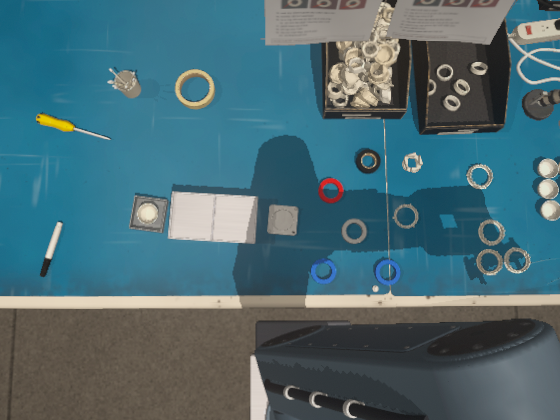

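View pics/scene1.png

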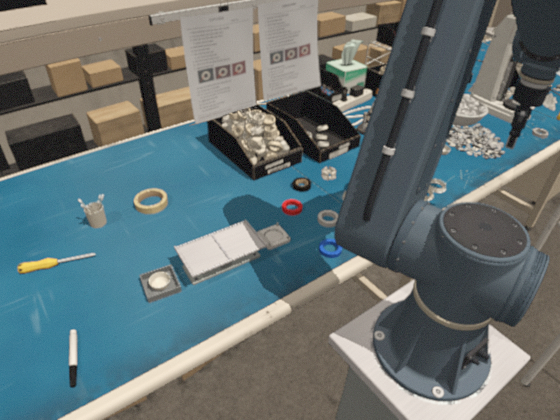

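Both pictures show the tray at top (213,215), with the reject box and its white cap at (149,212) and the nest at (283,220).

Candidates for the gauge in the top picture:
- grey ring (355,231)
- grey-white ring (405,215)
- rings at (480,176), (491,232), (489,263) and (517,260)
- red (331,190), blue (323,271) and blue (387,271): excluded by colour
- black (368,160): the tape roll

I'll check the choice in one close crop.

Run:
```python
from h import *
im=cv2.imread('pics/top1.png')
a=cv2.resize(im[140:290,310:535],None,fx=3.5,fy=3.5,interpolation=cv2.INTER_CUBIC)
a=np.clip(a.astype(float)*1.5,0,255).astype(np.uint8)
cv2.imwrite('pics/crop1.png',a)
for n,uv,z in [('g',(355,231),16),('t',(405,215),18),('480',(480,176),16),('491',(491,232),16),('tape',(368,160),19),('nest',(283,220),15),('rej',(149,212),20),('c1',(172,185),58),('c2',(258,194),58),('c3',(256,243),58),('c4',(168,238),58),('red',(331,190),16),('blue',(323,271),16)]:
    p=px2w('top1.png',uv,z);print(n,p.round(0))
```

```text
g [441. -93.  16.]
t [ 479. -216.   18.]
480 [ 576. -408.   16.]
491 [ 436. -426.   16.]
tape [ 616. -129.   19.]
nest [468.  81.  15.]
rej [488. 403.  20.]
c1 [547. 341.  58.]
c2 [524. 139.  58.]
c3 [410. 144.  58.]
c4 [422. 347.  58.]
red [541. -37.  16.]
blue [345. -14.  16.]
```

View pics/crop1.png

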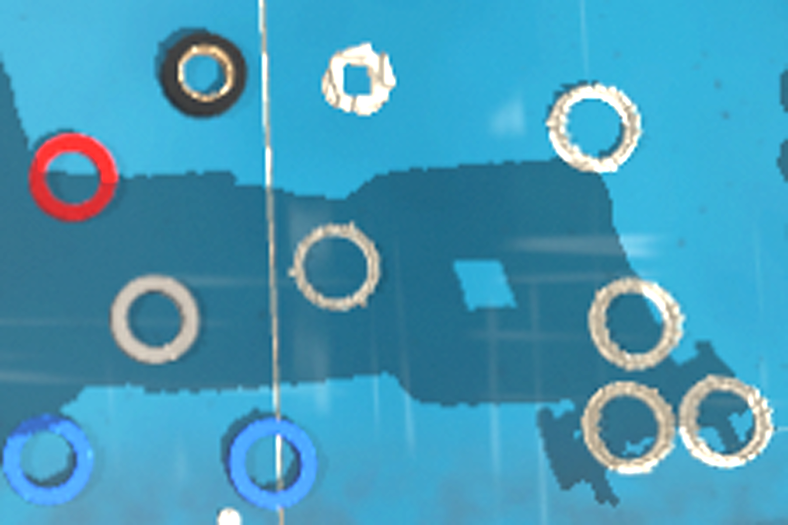

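The crop confirms the plain, smooth, thick-walled ring at crop (155,319), top px (354.3,231.1). The other grey rings are toothed. I'll refine the gauge and tray poses next.

Run:
```python
from h import *
im=cv2.imread('pics/top1.png'); hsv=cv2.cvtColor(im,cv2.COLOR_BGR2HSV)
low=(hsv[:,:,1]<110).astype(np.uint8)
def comp(u0,u1,v0,v1):
    m=np.zeros_like(low); m[v0:v1,u0:u1]=low[v0:v1,u0:u1]
    cs,_=cv2.findContours(m,cv2.RETR_EXTERNAL,cv2.CHAIN_APPROX_NONE); return max(cs,key=cv2.contourArea)
c=comp(335,375,212,250); (u,v),d,_=cv2.fitEllipse(c); print('g px',u,v,d); g=px2w('top1.png',(u,v),14); print(g)
e=np.array([px2w('top1.png',p[0],14)[:2] for p in c]);print('diam',np.ptp(e,0))
c=comp(160,263,180,250)
w=np.array([px2w('top1.png',p[0],57)[:2] for p in c],np.float32); r=cv2.minAreaRect(w); print('tray',r,cv2.boxPoints(r))
c=comp(264,304,200,240); w=np.array([px2w('top1.png',p[0],12)[:2] for p in c],np.float32); print('nest',cv2.minAreaRect(w))
print('rel',rel([g[0],g[1],100]))
# ridge px
print([px2w('top1.png',p,58).round(0) for p in [(214,190),(211,241)]])
```

```text
g px 353.5870666503906 230.68899536132812 (25.216854095458984, 25.461467742919922)
[441.58722339 -89.89536806  14.        ]
diam [60.7421839  61.06728539]
tray ((470.55291748046875, 238.9094696044922), (215.876708984375, 114.45120239257812), 86.36392974853516) [[406.59717 134.81758]
 [520.818   127.55922]
 [534.50867 343.00134]
 [420.28784 350.2597 ]]
nest ((469.4638671875, 82.09423828125), (73.38384246826172, 74.18724060058594), 84.80750274658203)
rel [ 0.37548866 -0.30047425  0.13915486]
[array([534., 242.,  58.]), array([415., 247.,  58.])]
```

Gauge at (442,-90), measured diameter 61 mm, which fits the given 60. Tray middle about (475,243), with the nest on its −y world side. Now moving above the gauge.

```bash
python3 -m jog '[{"tx":0.05,"ty":-0.04,"tz":0.0,"az":-0.029},{"tx":0.1,"ty":-0.08,"tz":0.01,"az":-0.058},{"tx":0.15,"ty":-0.12,"tz":0.03,"az":-0.087},{"tx":0.2,"ty":-0.16,"tz":0.05,"az":-0.116},{"tx":0.25,"ty":-0.2,"tz":0.07,"az":-0.145},{"tx":0.3,"ty":-0.24,"tz":0.1,"az":-0.174},{"tx":0.35,"ty":-0.28,"tz":0.13,"az":-0.179},{"tx":0.3755,"ty":-0.3005,"tz":0.15,"az":-0.179,"hand":0.05},{"tx":0.3755,"ty":-0.3005,"tz":0.16,"az":-0.179,"hand":0.05},{"tx":0.3755,"ty":-0.3005,"tz":0.16,"az":-0.179,"hand":0.05}]' 40
python3 - <<'E'
from h import *
snap('scene','s2.png');snap('top','t2.png');o=manip.get_obs();print(o['t'],o['tcp_pos'],o['joint_positions'].round(2),R.from_quat(o['tool_rot']).as_matrix().round(3),o['finger_gap'])
a=cv2.imread('pics/t2.png')[160:300,280:430];b=cv2.imread('pics/s2.png')[150:290,250:400]
cv2.imwrite('pics/c2.png',cv2.resize(np.hstack([a,b]),None,fx=2.6,fy=2.6))
E
```

```text
0.2 [ 206.40016218 -509.57744088  238.94196116] [-1.27  0.35  1.65  0.    1.14 -0.08] [[ 0.927  0.375 -0.   ]
 [ 0.375 -0.927  0.001]
 [ 0.    -0.001 -1.   ]] 0.9996292414744291schema error: expected keys tx, ty, tz, ax, ay, az, hand
```

View pics/c2.png

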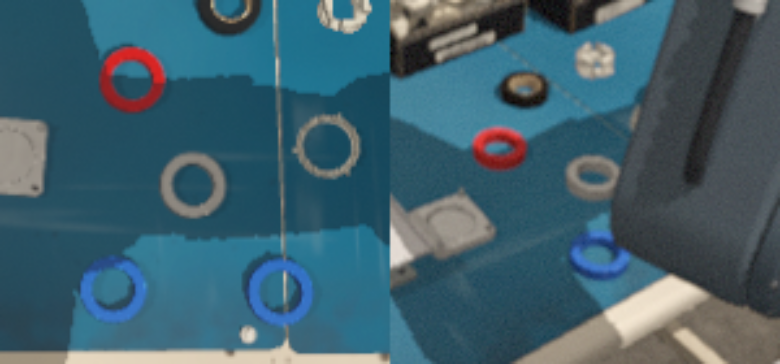

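The call was refused because every row needs all seven keys. The arm hasn't moved, and the crop still shows the plain gauge at (193,185).

```bash
python3 -m jog '[{"tx":0.05,"ty":-0.04,"tz":0.0,"ax":0,"ay":0,"az":-0.029,"hand":0},{"tx":0.1,"ty":-0.08,"tz":0.01,"ax":0,"ay":0,"az":-0.058,"hand":0},{"tx":0.15,"ty":-0.12,"tz":0.03,"ax":0,"ay":0,"az":-0.087,"hand":0},{"tx":0.2,"ty":-0.16,"tz":0.05,"ax":0,"ay":0,"az":-0.116,"hand":0},{"tx":0.25,"ty":-0.2,"tz":0.07,"ax":0,"ay":0,"az":-0.145,"hand":0},{"tx":0.3,"ty":-0.24,"tz":0.1,"ax":0,"ay":0,"az":-0.174,"hand":0},{"tx":0.35,"ty":-0.28,"tz":0.13,"ax":0,"ay":0,"az":-0.179,"hand":0},{"tx":0.3755,"ty":-0.3005,"tz":0.15,"ax":0,"ay":0,"az":-0.179,"hand":0.05},{"tx":0.3755,"ty":-0.3005,"tz":0.16,"ax":0,"ay":0,"az":-0.179,"hand":0.05},{"tx":0.3755,"ty":-0.3005,"tz":0.16,"ax":0,"ay":0,"az":-0.179,"hand":0.05}]' 40
python3 - <<'E'
from h import *
snap('scene','s3.png');snap('top','t3.png');o=manip.get_obs();print(o['t'],o['tcp_pos'],o['joint_positions'].round(2),R.from_quat(o['tool_rot']).as_matrix().round(3),o['finger_gap'])
a=cv2.imread('pics/t3.png')[160:300,280:430];b=cv2.imread('pics/s3.png')[150:290,250:400]
cv2.imwrite('pics/c3.png',cv2.resize(np.hstack([a,b]),None,fx=2.6,fy=2.6))
print(rel([441.6,-89.9,20]))
E
```

```text
t: 1.45
tcp_pos: [441.2, -90.1, 78.6]
tool_rot: [0.728, 0.686, -0.001, -0.001]
ft_force: [0.4, -0.7, -0.2]
finger_gap: 0.948
gripper_force: 0.0
1.55 [441.61823094 -91.25469203  79.80044771] [-0.31  0.43  2.03 -0.    0.68 -0.24] [[ 0.062  0.998  0.   ]
 [ 0.998 -0.062 -0.   ]
 [-0.     0.    -1.   ]] 0.9508361825421986
[ 0.00136319 -0.00012312  0.05980013]
```

View pics/c3.png

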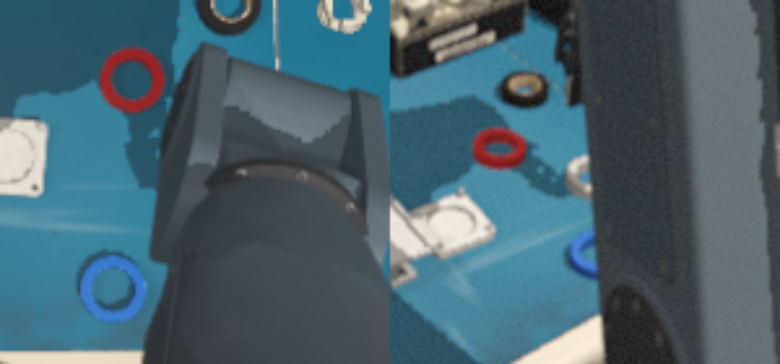

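The arm hides the gauge in both views. TCP is over the measured centre to within 1.5 mm, so I'm descending with the fingers nearly open.

```bash
python3 -m jog '[{"tx":0.001,"ty":0,"tz":0.015,"ax":0,"ay":0,"az":0,"hand":0.05},{"tx":0.001,"ty":0,"tz":0.03,"ax":0,"ay":0,"az":0,"hand":0.05},{"tx":0.001,"ty":0,"tz":0.04,"ax":0,"ay":0,"az":0,"hand":0.05},{"tx":0.001,"ty":0,"tz":0.048,"ax":0,"ay":0,"az":0,"hand":0.05},{"tx":0.001,"ty":0,"tz":0.054,"ax":0,"ay":0,"az":0,"hand":0.05},{"tx":0.001,"ty":0,"tz":0.059,"ax":0,"ay":0,"az":0,"hand":0.05},{"tx":0.001,"ty":0,"tz":0.063,"ax":0,"ay":0,"az":0,"hand":0.1},{"tx":0.001,"ty":0,"tz":0.066,"ax":0,"ay":0,"az":0,"hand":0.15},{"tx":0.001,"ty":0,"tz":0.068,"ax":0,"ay":0,"az":0,"hand":0.2},{"tx":0.001,"ty":0,"tz":0.068,"ax":0,"ay":0,"az":0,"hand":0.2}]' 40
```

```text
t: 2.8
tcp_pos: [441.8, -89.2, 11.2]
tool_rot: [0.728, 0.685, -0.0, -0.0]
ft_force: [-0.0, 0.5, 0.8]
finger_gap: 0.799
gripper_force: 0.0
```

No contact yet. Going 2 mm lower and closing gently.

```bash
python3 -m jog '[{"tx":0,"ty":0,"tz":0.001,"ax":0,"ay":0,"az":0,"hand":0.2},{"tx":0,"ty":0,"tz":0.002,"ax":0,"ay":0,"az":0,"hand":0.25},{"tx":0,"ty":0,"tz":0.002,"ax":0,"ay":0,"az":0,"hand":0.3},{"tx":0,"ty":0,"tz":0.002,"ax":0,"ay":0,"az":0,"hand":0.4},{"tx":0,"ty":0,"tz":0.002,"ax":0,"ay":0,"az":0,"hand":0.5},{"tx":0,"ty":0,"tz":0.002,"ax":0,"ay":0,"az":0,"hand":0.5},{"tx":0,"ty":0,"tz":0.002,"ax":0,"ay":0,"az":0,"hand":0.5},{"tx":0,"ty":0,"tz":0.002,"ax":0,"ay":0,"az":0,"hand":0.5},{"tx":0,"ty":0,"tz":0.002,"ax":0,"ay":0,"az":0,"hand":0.5},{"tx":0,"ty":0,"tz":0.002,"ax":0,"ay":0,"az":0,"hand":0.5}]' 40
```

```text
t: 4.05
tcp_pos: [441.6, -89.2, 9.7]
tool_rot: [0.729, 0.685, -0.0, -0.0]
ft_force: [-3.5, 1.1, 9.4]
finger_gap: 0.67
gripper_force: 40.8
```

Gripped at 57 mm opening with 41 N. Lifting and looking.

```bash
python3 -m jog '[{"tx":0,"ty":0,"tz":-0.005,"ax":0,"ay":0,"az":0,"hand":0.6},{"tx":0,"ty":0,"tz":-0.025,"ax":0,"ay":0,"az":0,"hand":0.6},{"tx":0,"ty":0,"tz":-0.055,"ax":0,"ay":0,"az":0,"hand":0.6},{"tx":0.02,"ty":0.0,"tz":-0.09,"ax":0,"ay":0,"az":0,"hand":0.6},{"tx":0.05,"ty":0.002,"tz":-0.115,"ax":0,"ay":0,"az":0,"hand":0.6},{"tx":0.08,"ty":0.004,"tz":-0.12,"ax":0,"ay":0,"az":0,"hand":0.6},{"tx":0.11,"ty":0.006,"tz":-0.12,"ax":0,"ay":0,"az":0,"hand":0.6},{"tx":0.13,"ty":0.006,"tz":-0.12,"ax":0,"ay":0,"az":0,"hand":0.6},{"tx":0.14,"ty":0.006,"tz":-0.12,"ax":0,"ay":0,"az":0,"hand":0.6},{"tx":0.14,"ty":0.006,"tz":-0.12,"ax":0,"ay":0,"az":0,"hand":0.6}]' 60
python3 - <<'E'
from h import *
snap('scene','s4.png')
b=cv2.imread('pics/s4.png')[120:300,170:400]
cv2.imwrite('pics/c4.png',cv2.resize(b,None,fx=3.2,fy=3.2,interpolation=cv2.INTER_CUBIC))
print(rel([472,193,140]))
E
```

```text
t: 5.3
tcp_pos: [456.3, 50.2, 129.3]
tool_rot: [0.728, 0.685, -0.0, -0.0]
ft_force: [-0.9, -0.0, -1.8]
finger_gap: 0.663
gripper_force: 64.3
[ 0.14387817  0.00694833 -0.01076338]
```

View pics/c4.png

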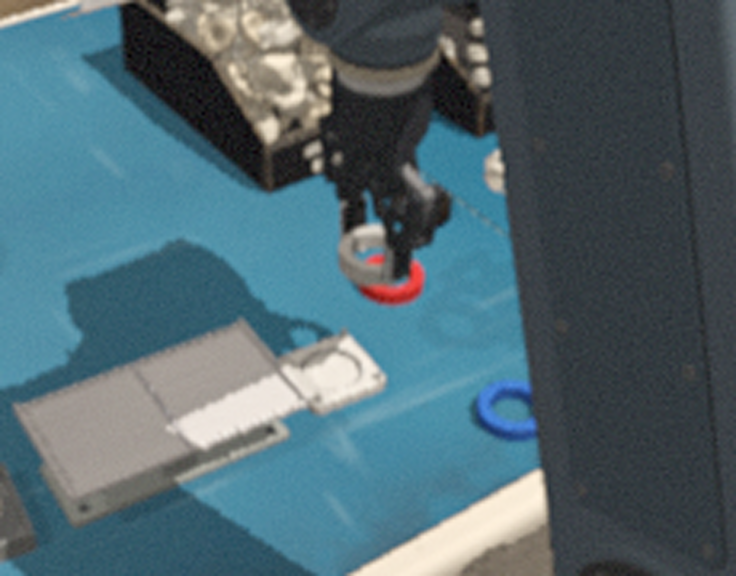

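The ring is held level at crop (365,255), clear of everything. The tray is level: ridge at crop (137–190, 372–420), nest at (340,375). Moving over the near half and tilting the tool 0.18 rad to match the tipped tray.

```bash
python3 -m jog '[{"tx":0.03,"ty":0.001,"tz":0,"ax":0,"ay":0,"az":0,"hand":0.6},{"tx":0.065,"ty":0.003,"tz":0,"ax":0,"ay":0,"az":0,"hand":0.6},{"tx":0.1,"ty":0.005,"tz":0.0,"ax":0,"ay":0.005,"az":0,"hand":0.6},{"tx":0.125,"ty":0.007,"tz":0.005,"ax":0,"ay":0.011,"az":0,"hand":0.6},{"tx":0.138,"ty":0.007,"tz":0.015,"ax":0,"ay":0.017,"az":0,"hand":0.6},{"tx":0.142,"ty":0.007,"tz":0.025,"ax":0,"ay":0.023,"az":0,"hand":0.6},{"tx":0.142,"ty":0.007,"tz":0.035,"ax":0,"ay":0.0286,"az":0,"hand":0.6},{"tx":0.142,"ty":0.007,"tz":0.044,"ax":0,"ay":0.0286,"az":0,"hand":0.6},{"tx":0.142,"ty":0.007,"tz":0.049,"ax":0,"ay":0.0286,"az":0,"hand":0.6},{"tx":0.142,"ty":0.007,"tz":0.049,"ax":0,"ay":0.0286,"az":0,"hand":0.6}]' 60
python3 - <<'E'
from h import *
snap('scene','s5.png')
b=cv2.imread('pics/s5.png')[170:300,140:310]
cv2.imwrite('pics/c5.png',cv2.resize(b,None,fx=4.4,fy=4.4,interpolation=cv2.INTER_CUBIC))
o=manip.get_obs();print(R.from_quat(o['tool_rot']).as_matrix().round(3),rel([472,191,56]))
for p in [(472,193,63),(470,146,63)]:print((w2px('s5.png',p)-[140,170])*4.4)
E
```

```text
t: 6.6
tcp_pos: [472.0, 191.3, 80.1]
tool_rot: [0.726, 0.682, 0.065, -0.061]
ft_force: [-0.4, 0.5, -2.0]
finger_gap: 0.663
gripper_force: 64.3
[[ 0.06   0.998  0.011]
 [ 0.982 -0.061  0.178]
 [ 0.178  0.    -0.984]] [-0.00475303 -0.00011088  0.02392362]
[426.78387014 291.43821541]
[497.18815663 262.48084913]
```

View pics/c5.png

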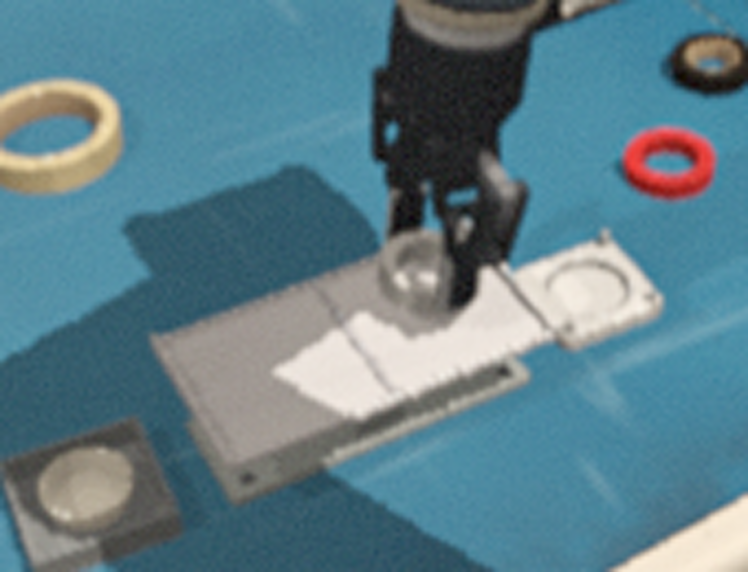

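The ring, at crop (415,275), hangs tilted over the nest half, between the ridge at (355,340) and the nest-end lip at (525,300). Lowering slowly.

```bash
python3 -m jog '[{"tx":-0.0005,"ty":0,"tz":0.003,"ax":0,"ay":0,"az":0,"hand":0.6},{"tx":-0.001,"ty":0,"tz":0.006,"ax":0,"ay":0,"az":0,"hand":0.6},{"tx":-0.0018,"ty":0,"tz":0.009,"ax":0,"ay":0,"az":0,"hand":0.6},{"tx":-0.0024,"ty":0,"tz":0.012,"ax":0,"ay":0,"az":0,"hand":0.6},{"tx":-0.003,"ty":0,"tz":0.015,"ax":0,"ay":0,"az":0,"hand":0.6},{"tx":-0.0034,"ty":0,"tz":0.017,"ax":0,"ay":0,"az":0,"hand":0.6},{"tx":-0.0038,"ty":0,"tz":0.019,"ax":0,"ay":0,"az":0,"hand":0.6},{"tx":-0.004,"ty":0,"tz":0.0205,"ax":0,"ay":0,"az":0,"hand":0.6},{"tx":-0.0043,"ty":0,"tz":0.0215,"ax":0,"ay":0,"az":0,"hand":0.6},{"tx":-0.0043,"ty":0,"tz":0.0215,"ax":0,"ay":0,"az":0,"hand":0.6}]' 60
```

```text
t: 7.9
tcp_pos: [472.0, 191.0, 58.4]
tool_rot: [0.726, 0.682, 0.065, -0.061]
ft_force: [-0.2, 0.1, -1.8]
finger_gap: 0.666
gripper_force: 64.3
```

```bash
python3 -m jog '[{"tx":-0.0001,"ty":0,"tz":0.0005,"ax":0,"ay":0,"az":0,"hand":0.6},{"tx":-0.0002,"ty":0,"tz":0.001,"ax":0,"ay":0,"az":0,"hand":0.6},{"tx":-0.0003,"ty":0,"tz":0.0015,"ax":0,"ay":0,"az":0,"hand":0.6},{"tx":-0.0004,"ty":0,"tz":0.002,"ax":0,"ay":0,"az":0,"hand":0.6},{"tx":-0.0004,"ty":0,"tz":0.0022,"ax":0,"ay":0,"az":0,"hand":0.6},{"tx":-0.0005,"ty":0,"tz":0.0025,"ax":0,"ay":0,"az":0,"hand":0.6},{"tx":-0.0005,"ty":0,"tz":0.0025,"ax":0,"ay":0,"az":0,"hand":0.6},{"tx":-0.0005,"ty":0,"tz":0.0025,"ax":0,"ay":0,"az":0,"hand":0.6},{"tx":-0.0005,"ty":0,"tz":0.0025,"ax":0,"ay":0,"az":0,"hand":0.6},{"tx":-0.0005,"ty":0,"tz":0.0025,"ax":0,"ay":0,"az":0,"hand":0.6}]' 60
python3 - <<'E'
from h import *
snap('scene','s6.png')
b=cv2.imread('pics/s6.png')[170:300,140:310]
cv2.imwrite('pics/c6.png',cv2.resize(b,None,fx=4.4,fy=4.4,interpolation=cv2.INTER_CUBIC))
E
```

```text
t: 9.15
tcp_pos: [472.0, 191.0, 55.9]
tool_rot: [0.726, 0.682, 0.065, -0.061]
ft_force: [-0.6, -0.9, 2.3]
finger_gap: 0.661
gripper_force: 64.6
```

View pics/c6.png

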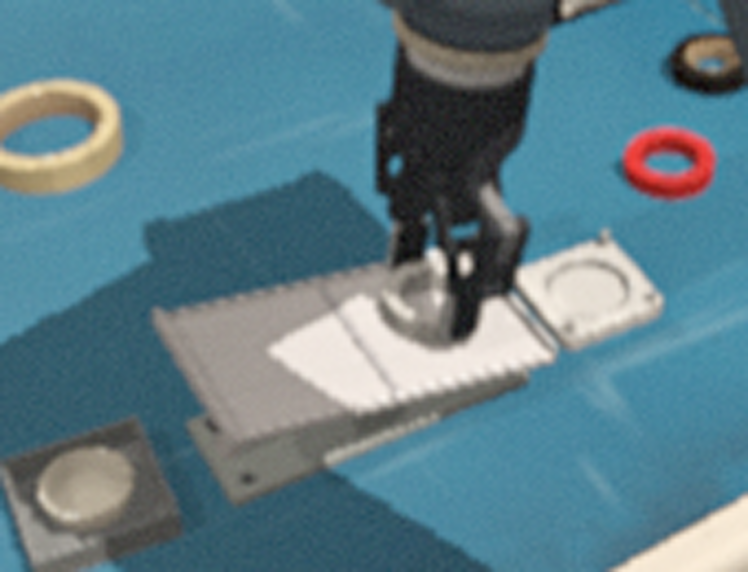

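The tray is tipped toward the nest under the held ring at crop (425,305), and contact force has begun. Another millimetre to seat it on the stop.

```bash
python3 -m jog '[{"tx":0,"ty":0,"tz":0.0003,"ax":0,"ay":0,"az":0,"hand":0.6},{"tx":-0.0001,"ty":0,"tz":0.0006,"ax":0,"ay":0,"az":0,"hand":0.6},{"tx":-0.0002,"ty":0,"tz":0.001,"ax":0,"ay":0,"az":0,"hand":0.6},{"tx":-0.0002,"ty":0,"tz":0.001,"ax":0,"ay":0,"az":0,"hand":0.6},{"tx":-0.0002,"ty":0,"tz":0.001,"ax":0,"ay":0,"az":0,"hand":0.6},{"tx":-0.0002,"ty":0,"tz":0.001,"ax":0,"ay":0,"az":0,"hand":0.6},{"tx":-0.0002,"ty":0,"tz":0.001,"ax":0,"ay":0,"az":0,"hand":0.6},{"tx":-0.0002,"ty":0,"tz":0.001,"ax":0,"ay":0,"az":0,"hand":0.6},{"tx":-0.0002,"ty":0,"tz":0.001,"ax":0,"ay":0,"az":0,"hand":0.6},{"tx":-0.0002,"ty":0,"tz":0.001,"ax":0,"ay":0,"az":0,"hand":0.6}]' 60
```

```text
t: 10.45
tcp_pos: [472.1, 191.0, 55.7]
tool_rot: [0.725, 0.682, 0.066, -0.062]
ft_force: [-5.0, -3.3, 16.2]
finger_gap: 0.662
gripper_force: 66.2
```

The tray is on its stop at 16 N. Opening slightly, then withdrawing along the tool axis.

```bash
python3 -m jog '[{"tx":0,"ty":0,"tz":-0.0006,"ax":0,"ay":0,"az":0,"hand":0.33},{"tx":0,"ty":0,"tz":-0.0006,"ax":0,"ay":0,"az":0,"hand":0.28},{"tx":0,"ty":0,"tz":-0.0006,"ax":0,"ay":0,"az":0,"hand":0.22},{"tx":0,"ty":0,"tz":-0.0006,"ax":0,"ay":0,"az":0,"hand":0.18},{"tx":0,"ty":0,"tz":-0.0006,"ax":0,"ay":0,"az":0,"hand":0.18},{"tx":0,"ty":0,"tz":-0.003,"ax":0,"ay":0,"az":0,"hand":0.18},{"tx":0,"ty":0,"tz":-0.01,"ax":0,"ay":0,"az":0,"hand":0.18},{"tx":0,"ty":0,"tz":-0.025,"ax":0,"ay":0,"az":0,"hand":0.18},{"tx":0,"ty":0,"tz":-0.05,"ax":0,"ay":0,"az":0,"hand":0.15},{"tx":0,"ty":0,"tz":-0.08,"ax":0,"ay":0,"az":0,"hand":0.15}]' 40
python3 -m jog '[{"tx":0,"ty":0,"tz":-0.04,"ax":0,"ay":0,"az":0,"hand":0.1},{"tx":0,"ty":0,"tz":-0.08,"ax":0,"ay":0,"az":0,"hand":0.1},{"tx":-0.04,"ty":0,"tz":-0.1,"ax":0,"ay":0,"az":0,"hand":0.1},{"tx":-0.08,"ty":0,"tz":-0.1,"ax":0,"ay":0,"az":0,"hand":0.1},{"tx":-0.12,"ty":0,"tz":-0.1,"ax":0,"ay":0,"az":0,"hand":0.1},{"tx":-0.16,"ty":0,"tz":-0.1,"ax":0,"ay":0,"az":0,"hand":0.1},{"tx":-0.19,"ty":0,"tz":-0.1,"ax":0,"ay":0,"az":0,"hand":0.1},{"tx":-0.2,"ty":0,"tz":-0.1,"ax":0,"ay":0,"az":0,"hand":0.1},{"tx":-0.2,"ty":0,"tz":-0.1,"ax":0,"ay":0,"az":0,"hand":0.1},{"tx":-0.2,"ty":0,"tz":-0.1,"ax":0,"ay":0,"az":0,"hand":0.1}]' 40
python3 - <<'E'
from h import *
snap('scene','s7.png');snap('top','t7.png')
b=cv2.imread('pics/s7.png')[170:300,140:310];a=cv2.imread('pics/t7.png')[150:280,130:300]
cv2.imwrite('pics/c7.png',cv2.resize(np.hstack([b,a]),None,fx=2.3,fy=2.3,interpolation=cv2.INTER_CUBIC))
E
```

```text
t: 11.7
tcp_pos: [471.0, 176.3, 135.0]
tool_rot: [0.726, 0.682, 0.065, -0.061]
ft_force: [-0.3, 1.0, -0.1]
finger_gap: 0.849
gripper_force: 0.0
t: 12.95
tcp_pos: [458.1, -36.8, 196.5]
tool_rot: [0.725, 0.683, 0.065, -0.061]
ft_force: [-0.5, 0.1, 0.1]
finger_gap: 0.899
gripper_force: 0.0
```

View pics/c7.png

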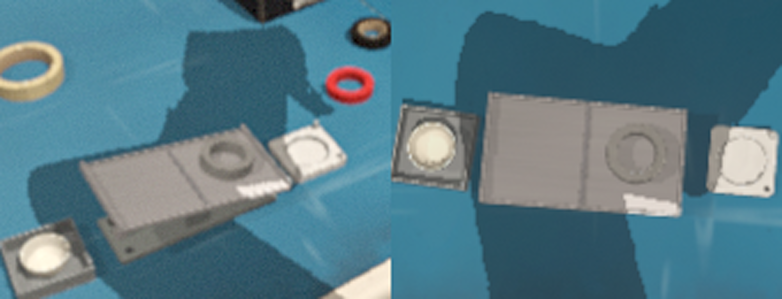

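The ring lies flat at (226,158) in the scene crop and (636,152) in the top crop, centred on the nest half. The tray is tipped toward the nest and the arm is clear, so I'm handing in.

```bash
python3 -c "from rig import manip; print(manip.job_done())"
```

```text
the job is handed in; nothing more can be done
None
```

The steel ring gauge lies flat on the nest-side half of the tray, which is tipped toward the nest; the arm is clear, the toothed ring and tape were not touched, and the job was handed in at about 13 s.

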